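# Open the safety-capped flux can and fetch the dosing bottle

## Task

Get the flux ready for decanting. First take the red safety cap off the leaning can - push it in against its spring, keep it pushed in while you turn it anticlockwise until it frees, then lift it off - and stand it upright, red end up, in the grey tray. Then free the small dosing bottle wedged in the corner of the blue bin and stand it upright on the green pad; set both down rather than dropping them, and leave the tin and the two lampholders where they are.

Things in the scene. Friction and masses are not known exactly. Their poses are not given: they have to be found in the camera images.
- can: White can with yellow band (100 mm dia), clamped in a green steel stand (base 160 x 150 mm) fixed to the bench; it leans 30 degrees from vertical towards the stand's -x. Origin: centre of the stand's underside, on the bench. The can's axis points along (-0.5, 0, 0.866) in this frame.
- mouth (a point): Centre of the top face of the can's metal collar (84 mm outer dia), 59 mm along -x and 189 mm up from can's origin, on the can's axis. Cap lugs start locked in notches 5 mm deep. Push the cap in 6 to 8 mm along the axis, keep it in, turn it 61 degrees (51 to 70) anticlockwise seen from above (stop at about 72) and let it rise: lugs leave by open slots and it draws straight off.
- cap: Safety cap, loose, about 90 g, 75 mm tall. Origin: centre of its open underside; z along its axis to the closed red end. Black skirt 48 mm dia, z 0 to 29; red ribbed round grip 54 mm dia, z 29 to 75 (hold it here); white stripe on top along x. Two lugs on the skirt at +x and -x, out to 33 mm from the axis, z 3 to 9. On the can its z is the can's axis, underside 15 mm below the collar's top.
- spring_plate (a joint): Sprung plate under the cap in the can's neck: 0 with the cap locked, grows as the cap is pushed in (m, stop at 0.009), about -0.006 when the cap is free or off. The spring pushes with 8 N at 0 and 0.8 N more per mm.
- tray: Grey tray fixed to the bench, 130 x 130 mm outside, rim 14 mm high, walls and floor 5 mm thick. Origin: centre of its underside. The cap stands in it near the middle.
- bin: Blue bin fixed to the bench, 92 mm (x) by 162 mm (y), 69 mm high, 4 mm floor. Origin: centre of its underside. The bay at its +y end (48 mm wide, centred at y = +52 mm) holds the bottle; the rest holds lampholders up to 56 mm high.
- bottle: White dosing bottle, blue band, loose, about 120 g: round body 44 mm dia up to z 122, orange cone nozzle to z 155 mm. Origin: centre of its underside; z along its axis to the nozzle. Leans 35 degrees towards the bin's -x: foot in the far (+x) bottom corner of its bay, side on the bin's -x rim about 80 mm up from its foot. Draw it out along its axis.
- pad: Green pad fixed to the bench, 110 x 110 mm, 4 mm thick. Origin: centre of its underside. The bottle stands on it near the middle.
- tin: Open steel tin, 68 mm dia, 30 mm high, loose bystander. Origin: centre of its underside.
- lampholder_a: Cream lampholder with steel top, 34 mm dia, 65 mm high, loose bystander standing on the bench. Origin: centre of its underside.
- lampholder_b: The same as lampholder_a, the other one.
Things that resemble listed ones, but are neither listed nor needed, are in the scene too. What is meant by the can is not orange, and is the larger of those in its own colour.

How it is judged:
On the way, in this order (a step that is already met when the one before it is completed fails the run):
1. the cap is off the can: its underside is more than 50 mm from the collar (distance between cap and mouth above 0.05 m), for 0.1 s.
2. the cap stands upright and released in the tray (z of cap in the frame of tray between 0 and 0.01 m and x of cap in the frame of tray between -0.045 and 0.045 m and y of cap in the frame of tray between -0.045 and 0.045 m and angle between cap's own z axis and vertical below 0.1 rad and linear speed of cap below 0.03 m/s and contact force between the fingers and cap below 0.1 N), for 0.2 s.
3. the bottle stands upright and released on the pad (z of bottle in the frame of pad between 0 and 0.008 m and x of bottle in the frame of pad between -0.045 and 0.045 m and y of bottle in the frame of pad between -0.045 and 0.045 m and angle between bottle's own z axis and vertical below 0.1 rad and linear speed of bottle below 0.03 m/s and contact force between the fingers and bottle below 0.1 N), for 0.2 s.
At the end, for the whole second after the job is handed in: Cap on the tray floor, red end up, and bottle on the pad, each upright (within 6 degrees), within 45 mm of the middle along both sides, released and at rest; tin and lampholders still upright within 30 mm of their starts (all of step 2 and all of step 3 and angle between each of tin, lampholder_a, lampholder_b's own z axis and vertical below 0.15 rad); the robot touches nothing.
It fails at once if tin is shifted more than 30 mm (distance of tin from where it was at the start of the episode above 0.03 m).
It fails at once if lampholder_a is shifted more than 30 mm (distance of lampholder_a from where it was at the start of the episode above 0.03 m).
It fails at once if lampholder_b is shifted more than 30 mm (distance of lampholder_b from where it was at the start of the episode above 0.03 m).
It fails at once if the cap is let go more than 30 mm above the tray (horizontal distance between cap and tray below 0.075 m and z of cap in the frame of tray above 0.035 m and contact force between anything else and cap below 0.01 N).
It fails at once if the bottle is let go more than 30 mm above the pad (horizontal distance between bottle and pad below 0.075 m and z of bottle in the frame of pad above 0.034 m and contact force between anything else and bottle below 0.01 N).
It also fails if it takes over 61 s, if anything falls off the work surface, if the arm or the gripper's body presses on something with over 40 N, if the wrist force passes 120 N, or if a joint passes its speed limit or range.

## Robot

A 7-joint arm with a two-finger parallel gripper is mounted at the origin on the work surface. World frame = base frame: x ahead of the robot, y to its left, z up, the work surface at z = 0. Lengths are in m, angles in rad, forces in N, time in s.
With the tool pointing down it reaches from about 0.425 to 0.925 m from the base axis. Payload 6.8 kg.
Tool frame: the origin (TCP) lies where the fingers leave the gripper's body, on its centre line; the fingertips stand 73 mm ahead of it and the grasp point (between the pads) lies 54 mm ahead of it (ctrl.grip_depth is the z of the grasp point in the tool frame, in m); z points along the fingers, x is the direction in which the jaws open and shut, and the axes are right-handed (so a half turn about z gives the same grasp; the last joint's range is limited). The gripper opens to 85 mm and grips with 20 to 120 N. Pads are 22 mm wide; open, the fingers measure 114 mm over their backs; the gripper's body (76 mm by 85 mm) begins 54 mm behind the grasp point. The pads swing forward as they close: fully open they stand 13 mm farther back than shut.
Start: joints at [-1.293, 0.477, 0.022, 1.555, -0.011, 1.109, -0.083], TCP at [0.254, 0.625, 0.304] pointing down, gripper open.
Joint ranges: [-2.96, 2.96], [-0.34, 2.1], [-1.41, 1.46], [0.24, 2.44], [-1.37, 4.51], [0.17, 1.92], [-2.96, 2.96]. Speed limits (rad/s): [2.39, 2.39, 3.14, 3.14, 3.14, 3.14, 3.14].

## Interface

Orientations are given as a rotation vector (axis times angle).
In Python, from station import ctrl, viewer gives the robot as it stands. The module is installed in compiled form; this text tells all that it offers.
- The arm moves only by the shell command python3 -m jog 'ROWS'. ROWS is JSON, a list of rows, each a list of 3 entries, a list of its own where there are three numbers: the shift along the tool's x, y, z in cm, then the turn, a rotation vector about the tool's x, y, z in rad, then the opening, from -1 (shut) to 1 (fully open). In form: [[[x, y, z], [ax, ay, az], jaw], ...]. A call has 1 to 5 rows; each row shifts and turns the commanded pose from where the row before left it, along the tool's axes as they then stand; what a row does not reach is not made up. A row lasts 1/8 s, in which the tool goes at most 62.5 mm and 10.7 degrees, less where a joint would pass 70% of its speed; a pose out of reach is approached as far as the arm can. A call with a gripper value outside its range is refused whole. The fingers move at their own pace and stop on an object; the grip force is fixed at half the most. Time passes only in rows, so rows that do not move let the fingers close. It gives the time, the measured TCP pose, the force and the opening at its end, in the units of the state.
- ctrl.state(): the state, without advancing time (a new reading comes with each control period).
- viewer.grab_frame(name): name is "side" or "top" or "wrist"; returns a dict with "image" (420x560x3 uint8, blue, green, red), "depth" (420x560 float32, m along the optical axis (not along the pixel's ray), 0 where there is no reading), "intrinsics" (3x3 intrinsics, pixels), "view" (4x4, takes a point from world to camera coordinates). Camera axes: x right, y up, looking along -z (the intrinsics and any distortion apply to the point x, -y, -z); pixel columns grow to the right and rows downward; lengths in m; the calibration is good to about 2 mm. A picture is of the moment at which its call begins.
- ctrl.job_done(): hands the job in, once; it reports no verdict.
The state is a dict: "time": time; "joint_pos": joint angles; "dq": joint speeds; "tau": joint torques, N m; "ee_pos": TCP position; "orientation": TCP orientation; "wrist_force": force on the tool from outside, world axes, zero at the start; "ft_torque": the same for the moment, N m; "opening": finger opening in m.
Only numpy, scipy, OpenCV 4.12 (cv2) and the standard library are available. Lean on these libraries where they do the work, as an engineer would, in place of code of your own. Each camera call takes 0.05 s, during which the arm holds its last target.

## Working session

There is one attempt and no reset: what is moved stays moved. The work goes in short steps, Python scripts to look and compute and a shell command to move; the robot and the scene stay as the last step left them, time stands still between calls to the robot, and variables do not carry over. Pictures are saved under pics/ and viewed, and the job is handed in when it is done.

```bash
mkdir -p pics; ls; cat > h.py <<'E'
import numpy as np, cv2
from station import ctrl, viewer
from scipy.spatial.transform import Rotation as R
def grab(n,tag):
    f=viewer.grab_frame(n); cv2.imwrite(f'pics/{tag}.png',f['image']); np.savez(f'pics/{tag}.npz',**f); return f
def load(tag): return dict(np.load(f'pics/{tag}.npz'))
def cloud(f):
    d=f['depth'];K=f['intrinsics'];h,w=d.shape
    u,v=np.meshgrid(np.arange(w),np.arange(h))
    p=np.stack([(u-K[0,2])/K[0,0]*d,-(v-K[1,2])/K[1,1]*d,-d],-1)
    V=np.linalg.inv(f['view']); P=p@V[:3,:3].T+V[:3,3]; P[d==0]=np.nan
    return P
E
python3 - <<'E'
from h import *
for n in ['side','top']: 
    f=grab(n,n+'0'); print(np.linalg.inv(f['view'])[:3].round(3))
print(ctrl.state(), ctrl.grip_depth)
E
```

```text
pics
[[ 0.726  0.342 -0.596 -0.066]
 [-0.687  0.333 -0.646 -0.782]
 [-0.022  0.879  0.477  0.668]]
[[-0.024  0.99  -0.136  0.399]
 [-1.    -0.026 -0.013 -0.075]
 [-0.016  0.136  0.991  1.444]]
{'time': 0.1, 'joint_pos': array([-1.29306023,  0.47776038,  0.02235912,  1.55629718, -0.01149322,
        1.10932553, -0.08307854]), 'dq': array([ 8.97198610e-04, -3.06491703e-03, -4.07507889e-04, -3.55454012e-03,
       -9.48823633e-05,  1.63847774e-03,  7.45347771e-04]), 'tau': array([ 4.39150390e-03, -5.97761929e+01,  1.61373764e+00, -2.81956744e+01,
        1.28631681e-02,  5.00426118e-03, -3.46913112e-05]), 'ee_pos': array([0.25388741, 0.62500606, 0.30301777]), 'orientation': array([ 2.60524647e+00,  1.75378866e+00, -2.03907862e-03]), 'wrist_force': array([-0.16627846,  0.57544494, -0.63133336]), 'ft_torque': array([-0.02467408,  0.04983373,  0.01766402]), 'opening': 0.08527558826614799} 0.0539
```

View pics/side0.png

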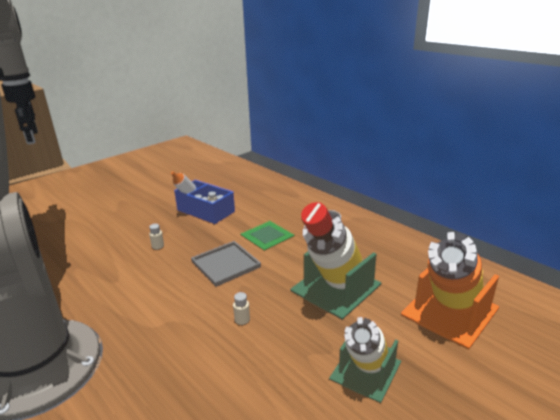

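View pics/top0.png

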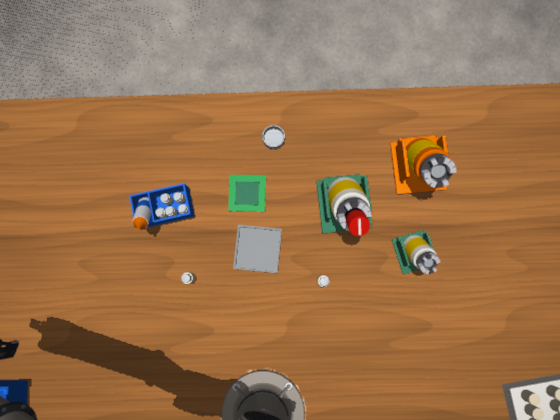

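Side view: the big white can with its red cap is at (335,250), tray at (226,263), pad at (268,235), bin at (205,200) and the lampholders at (156,238) and (241,310). The top view shows the same layout plus the tin at (274,137). I'll measure these next.

```bash
python3 - <<'E'
from h import *
f=load('top0');P=cloud(f);im=f['image']
c1=cv2.resize(im[150:290,120:290],None,fx=4.5,fy=4.2,interpolation=cv2.INTER_CUBIC);cv2.imwrite('pics/c1.png',c1)
c2=cv2.resize(im[165:250,305:395],None,fx=7,fy=7,interpolation=cv2.INTER_CUBIC);cv2.imwrite('pics/c2.png',c2)
s=load('side0')
c3=cv2.resize(s['image'][190:310,280:400],None,fx=5,fy=5,interpolation=cv2.INTER_CUBIC);cv2.imwrite('pics/c3.png',c3)
hsv=cv2.cvtColor(im,cv2.COLOR_BGR2HSV)
def rep(n,m):
    Q=P[m];Q=Q[~np.isnan(Q[:,0])]; r=cv2.minAreaRect(Q[:,:2].astype(np.float32)); print(n,len(Q),np.round(r[0],4),np.round(r[1],4),round(r[2],2),'z',np.percentile(Q[:,2],[2,50,98]).round(4))
U,V=np.meshgrid(np.arange(560),np.arange(420))
box=lambda a,b,c,d:(U>=a)&(U<=b)&(V>=c)&(V<=d)
H,S,Va=hsv[...,0],hsv[...,1],hsv[...,2]
rep('pad',box(220,275,168,220)&(H>45)&(H<90)&(S>80))
rep('tray',box(225,290,220,280)&(S<60))
rep('bin',box(120,200,175,240)&(H>100)&(H<130)&(S>120))
rep('stand',box(310,375,165,240)&(H>50)&(H<95)&(S>80)&(P[...,2]<0.02))
rep('redcap',box(335,380,200,245)&((H<8)|(H>172))&(S>150))
rep('tin',box(255,290,115,155)&(S<60))
for n,b in (('la',(178,198,268,290)),('lb',(312,334,270,292))): rep(n,box(*b)&(P[...,2]>0.05))
rep('bottle',box(125,165,190,240)&(P[...,2]>0.085))
E
```

```text
pad 1289 [0.6286 0.035 ] [0.1097 0.1104] 86.55 z [-0.0028  0.0041  0.0107]
tray 1946 [0.4607 0.0063] [0.1317 0.1311] 82.95 z [-0.0013  0.0058  0.0169]
bin 1169 [0.5976 0.2824] [0.1094 0.1644] 11.22 z [-0.0002  0.0463  0.0734]
stand 438 [ 0.5868 -0.254 ] [0.1568 0.1472] 4.94 z [0.0016 0.0081 0.0158]
redcap 440 [ 0.5097 -0.2576] [0.0689 0.0519] 20.74 z [0.1973 0.2391 0.2541]
tin 421 [ 0.7986 -0.0484] [0.0777 0.0674] 6.78 z [-0.002   0.0059  0.0331]
la 70 [0.3799 0.2063] [0.0247 0.0237] 71.75 z [0.0531 0.0649 0.07  ]
lb 68 [ 0.362 -0.183] [0.0231 0.0223] 88.74 z [0.0582 0.0642 0.0708]
bottle 303 [0.5466 0.3234] [0.0711 0.0413] 9.88 z [0.0863 0.1197 0.1433]
```

```bash
ls pics
```

```text
c1.png
c2.png
c3.png
side0.npz
side0.png
top0.npz
top0.png
```

View pics/c1.png

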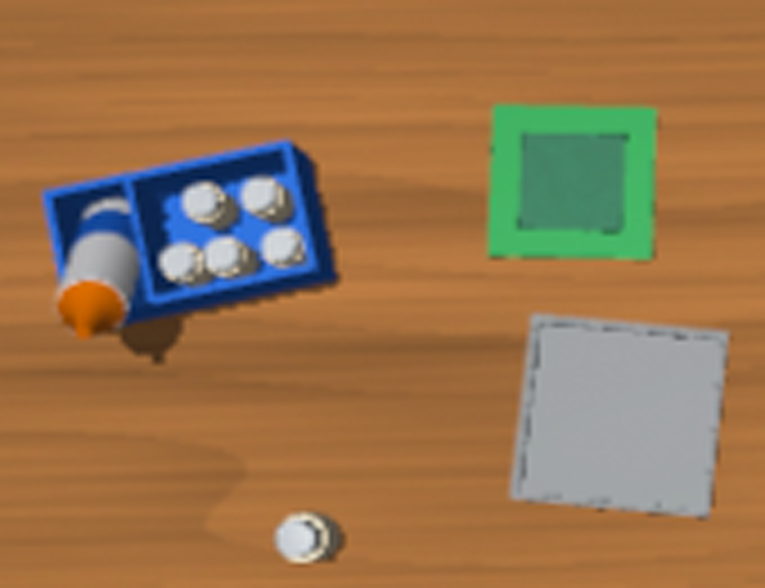

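View pics/c2.png

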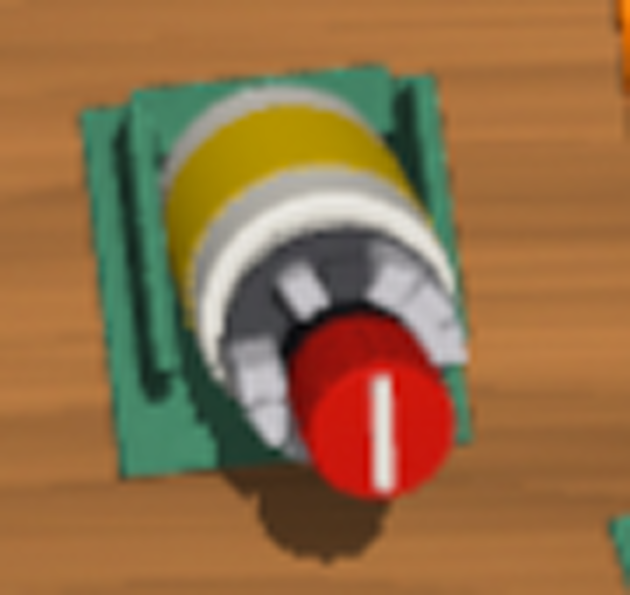

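View pics/c3.png

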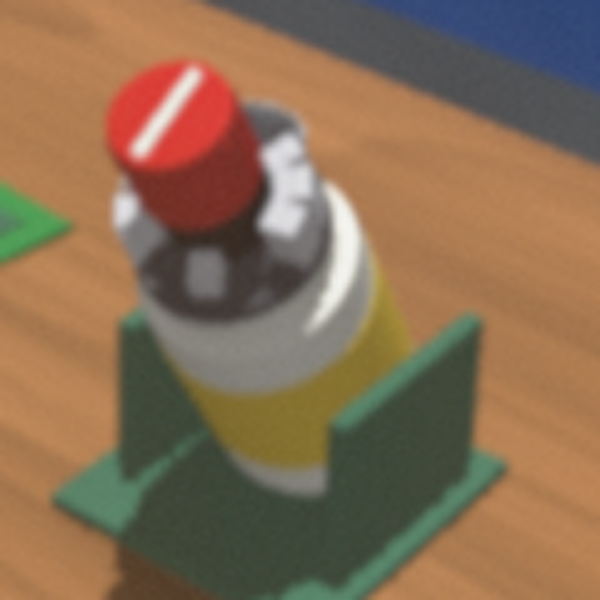

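Top crop: the bottle leans over the bin's -x rim with its nozzle at the lower left of the crop. In the can crop, the cap's face is centred near (380,430) with the stripe roughly radial. Next I'll refine the cap face, stand yaw, bin rim and bottle axis.

```bash
python3 - <<'E'
from h import *
from scipy.optimize import least_squares
U,V=np.meshgrid(np.arange(560),np.arange(420))
box=lambda a,b,c,d:(U>=a)&(U<=b)&(V>=c)&(V<=d)
t=load('top0');s=load('side0');PT=cloud(t);PS=cloud(s)
def hsv(f): return cv2.split(cv2.cvtColor(f['image'],cv2.COLOR_BGR2HSV))
def ray(f,u,v):
    K=f['intrinsics'];M=np.linalg.inv(f['view']);d=np.array([(u-K[0,2])/K[0,0],-(v-K[1,2])/K[1,1],-1]);d=M[:3,:3]@d
    return M[:3,3],d/np.linalg.norm(d)
def tri(r1,r2):
    A=np.zeros((3,3));b=np.zeros(3)
    for o,d in (r1,r2): 
        m=np.eye(3)-np.outer(d,d);A+=m;b+=m@o
    p=np.linalg.solve(A,b);return p,[np.linalg.norm((np.eye(3)-np.outer(d,d))@(p-o)) for o,d in(r1,r2)]
cs=[]
for f,b,P in((t,(335,380,200,245),PT),(s,(290,335,195,240),PS)):
    H,S,Vv=hsv(f); red=box(*b)&((H<8)|(H>172))&(S>140)
    m=red&(Vv>175)
    m=cv2.morphologyEx(m.astype(np.uint8),cv2.MORPH_CLOSE,np.ones((7,7)))
    n,l,st,_=cv2.connectedComponentsWithStats(m);k=1+np.argmax(st[1:,4]);c=cv2.findContours((l==k).astype(np.uint8),0,1)[0][0]
    e=cv2.fitEllipse(c);print('ellipse',e,st[k])
    Q=P[(l==k)&~np.isnan(P[...,0])];mean=np.median(Q,0);sv=np.linalg.svd(Q-Q.mean(0))[2][2];print(mean,sv)
    cs.append(ray(f,*e[0]))
print('cap top',tri(*cs))
# bin rim
for P,f,b in((PT,t,(120,200,175,240)),(PS,s,(165,245,170,230))):
    H,S,Vv=hsv(f);m=box(*b)&(H>100)&(H<130)&(S>120)&(P[...,2]>0.06)&(P[...,2]<.078)
    r=cv2.minAreaRect(P[m][:,:2].astype(np.float32));print('bin rim',r)
    m=box(*b)&(S<70)&(P[...,2]>0.08) | (box(*b)&(H>5)&(H<15)&(S>180)&(P[...,2]>0.08))
    Q=P[m];print('bottle pts',len(Q),Q.mean(0))
E
```

```text
ellipse ((359.1593322753906, 225.86050415039062), (18.44995880126953, 19.523488998413086), 59.52177047729492) [349 216  21  20 309]
[ 0.49947238 -0.26085775  0.24238377] [-0.50327502 -0.04188736  0.86311048]
ellipse ((313.4193420410156, 212.29637145996094), (19.37816047668457, 26.267126083374023), 65.43927764892578) [301 202  27  22 431]
[ 0.49945486 -0.26245549  0.24142835] [ 0.50173364  0.03943204 -0.86412295]
cap top (array([ 0.49985611, -0.2615343 ,  0.24114108]), [np.float64(4.783181453739527e-05), np.float64(4.783181453722711e-05)])
bin rim ((0.5899856686592102, 0.2805972695350647), (0.09420282393693924, 0.1628292053937912), 11.412753105163574)
bottle pts 198 [0.55309491 0.31928096 0.10881423]
bin rim ((0.5915126800537109, 0.2784000039100647), (0.0938151404261589, 0.158590629696846), 10.66922664642334)
bottle pts 150 [0.54750503 0.31047745 0.09954658]
```

Cross-checks agree: the cap top comes out at z = 0.241 (the value expected from the given geometry), with a yaw of about 4.7°. The bin rim measures 94 x 162 mm. I'll plan the moves now.

```bash
cat >> h.py <<'E'
def pose(p,z,x):
    z=np.array(z,float);z/=np.linalg.norm(z);x=np.array(x,float);x-=z*(x@z);x/=np.linalg.norm(x)
    return np.array(p,float),np.stack([x,np.cross(z,x),z],1)
yw=np.radians(4.7);A=np.array([-.5*np.cos(yw),-.5*np.sin(yw),.866]);CT=np.array([.4995,-.2615,.2411])
def rota(v,a,ang): return R.from_rotvec(np.array(a)*ang).apply(v)
def capose(d,th): # TCP at d (m) above cap underside along axis
    return pose(CT+A*(d-.075),-A,rota([np.cos(yw),np.sin(yw),0],A,np.radians(th)))
bw=np.radians(11.2);BC=np.array([.590,.2797,0.])
def b2w(v): return BC+R.from_rotvec([0,0,bw]).apply(v)
BA=R.from_rotvec([0,0,bw]).apply([-np.sin(np.radians(35)),0,np.cos(np.radians(35))])
BO=b2w([.0225,.052,.0166])
def plan(T,show=True):
    s=ctrl.state();p=s['ee_pos'];M=R.from_rotvec(s['orientation']);
    rv=(M.inv()*R.from_matrix(T[1])).as_rotvec()
    sh=M.inv().apply(T[0]-p)*100
    print('t',round(s['time'],2),'tcp',p.round(4),'shift(first,cm)',sh.round(2),'then rot',rv.round(3),'deg',np.degrees(np.linalg.norm(rv)).round(1),
     '| shift after rot',(T[1].T@(T[0]-p)*100).round(2))
    print('q',s['joint_pos'].round(2),'F',s['wrist_force'].round(1),'open',round(s['opening'],4))
E
python3 - <<'E'
from h import *
s=ctrl.state();M=R.from_rotvec(s['orientation']).as_matrix()
plan((np.array([.50,.30,.38]),M)); plan((np.array([.53,-.05,.38]),M)); plan(capose(.2,-60))
E
```

```text
t 0.1 tcp [0.2539 0.625  0.303 ] shift(first,cm) [-20.86  35.03  -7.66] then rot [0. 0. 0.] deg 0.0 | shift after rot [-20.86  35.03  -7.66]
q [-1.29  0.48  0.02  1.56 -0.01  1.11 -0.08] F [-0.2  0.6 -0.6] open 0.0853
t 0.1 tcp [0.2539 0.625  0.303 ] shift(first,cm) [-52.16  50.98  -7.6 ] then rot [0. 0. 0.] deg 0.0 | shift after rot [-52.16  50.98  -7.6 ]
q [-1.29  0.48  0.02  1.56 -0.01  1.11 -0.08] F [-0.2  0.6 -0.6] open 0.0853
t 0.1 tcp [0.2539 0.625  0.303 ] shift(first,cm) [-75.72  50.54  -4.5 ] then rot [-0.016  0.638  2.092] deg 125.3 | shift after rot [84.16 34.95  1.47]
q [-1.29  0.48  0.02  1.56 -0.01  1.11 -0.08] F [-0.2  0.6 -0.6] open 0.0853
```

```bash
python3 -m jog '[[[-1.5,5.5,-1.5],[0,0,0.1],1],[[-1.5,5.5,-1.5],[0,0,0.1],1],[[-1.5,5.5,-1.5],[0,0,0.1],1],[[-1.5,5.5,-1.5],[0,0,0.1],1],[[-1.5,5.5,-1.5],[0,0,0.1],1]]'
python3 -m jog '[[[0,5.5,0],[0,0,0.15],1],[[0,5.5,0],[0,0,0.15],1],[[0,5.5,0],[0,0,0.15],1],[[0,5.5,0],[0,0,0.15],1],[[0,5.5,0],[0,0,0.15],1]]'
python3 - <<'E'
from h import *
plan(capose(.2,-60))
E
```

```text
time: 0.72
ee_pos: [0.4408, 0.4112, 0.3789]
orientation: [2.961, 1.049, -0.001]
wrist_force: [0.7, 0.8, 0.2]
opening: 0.0856
time: 1.35
ee_pos: [0.541, 0.1619, 0.3785]
orientation: [3.139, -0.11, -0.0]
wrist_force: [1.6, 1.3, -0.1]
opening: 0.0852
t 1.35 tcp [0.541  0.1619 0.3785] shift(first,cm) [-7.35 43.48  2.94] then rot [0.306 0.447 0.874] deg 58.9 | shift after rot [29.52 32.59 -4.41]
q [-0.77  0.24  0.45  1.76 -0.11  1.17 -0.36] F [ 1.6  1.3 -0.1] open 0.0852
```

```bash
python3 -m jog '[[[-1,6,0],[0,0,0.12],1],[[-1,6,0],[0,0,0.12],1],[[-1,6,0],[0,0,0.12],1],[[0,6,0],[0,0,0.12],1],[[0,6,0],[0,0,0.12],1]]'
python3 - <<'E'
from h import *
plan(capose(.2,-60))
E
```

```text
time: 1.98
ee_pos: [0.4215, -0.1146, 0.3787]
orientation: [-2.967, 1.032, -0.0]
wrist_force: [0.8, -0.7, 0.4]
opening: 0.0852
t 1.98 tcp [ 0.4215 -0.1146  0.3787] shift(first,cm) [10.67 10.95  2.94] then rot [0.411 0.327 0.289] deg 34.4 | shift after rot [12.64  8.67  2.71]
q [-0.57 -0.04  0.68  2.03  0.03  1.15 -0.57] F [ 0.8 -0.7  0.4] open 0.0852
```

```bash
python3 -m jog '[[[3.5,3.6,1],[0,0,0],1],[[3.5,3.6,1],[0,0,0],1],[[3.5,3.6,1],[0,0,0],1]]'
python3 -m jog '[[[0,0,0],[0.1,0.08,0.07],1],[[0,0,0],[0.1,0.08,0.07],1],[[0,0,0],[0.1,0.08,0.07],1],[[0,0,0],[0.1,0.08,0.07],1],[[0,0,0],[0,0,0],1]]'
python3 - <<'E'
from h import *
plan(capose(.2,-60)); grab('wrist','w1'); grab('top','t1')
E
```

```text
time: 2.35
ee_pos: [0.4385, -0.2637, 0.3487]
orientation: [-2.969, 1.024, -0.001]
wrist_force: [0.7, -0.0, 0.9]
opening: 0.0858
time: 2.98
ee_pos: [0.4368, -0.2624, 0.3481]
orientation: [-2.491, 1.286, -0.615]
wrist_force: [0.3, 0.6, 0.2]
opening: 0.0854
t 2.98 tcp [ 0.4368 -0.2624  0.3481] shift(first,cm) [ 0.4   0.16 -0.11] then rot [0.01  0.011 0.011] deg 1.1 | shift after rot [ 0.4   0.15 -0.11]
q [-0.3  -0.02  0.88  2.16 -0.5   0.65 -0.01] F [0.3 0.6 0.2] open 0.0854
```

View pics/w1.png

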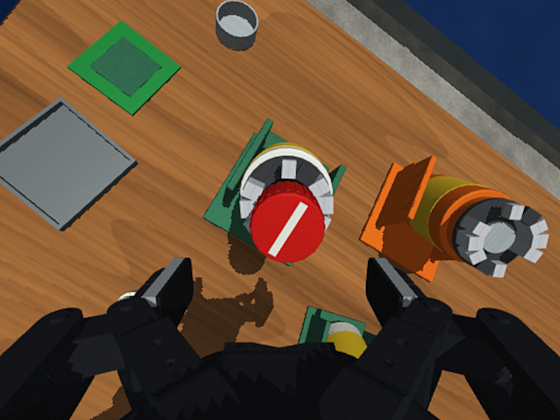

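The cap's face is at (287,228), roughly centred between the fingertips. I'll check it against the wrist depth, then fine-tune.

```bash
python3 -m jog '[[[0.4,0.15,-0.1],[0.01,0.01,0.01],1],[[0,0,0],[0,0,0],1]]'
python3 - <<'E'
from h import *
f=grab('wrist','w2');P=cloud(f);H,S,V=cv2.split(cv2.cvtColor(f['image'],cv2.COLOR_BGR2HSV))
m=(((H<8)|(H>172))&(S>140)&(V>185)).astype(np.uint8);m=cv2.morphologyEx(m,cv2.MORPH_CLOSE,np.ones((15,15)))
n,l,st,_=cv2.connectedComponentsWithStats(m);k=1+np.argmax(st[1:,4]);Q=P[(l==k)&~np.isnan(P[...,0])]
print(st[k],np.median(Q,0),np.linalg.svd((Q-Q.mean(0)),full_matrices=False)[2][2])
print(((Q-CT)@A).mean())
e=cv2.fitEllipse(cv2.findContours((l==k).astype(np.uint8),0,1)[0][0]);print(e)
plan(capose(.104,-60))
E
```

```text
time: 3.32
ee_pos: [0.4397, -0.267, 0.3503]
orientation: [-2.478, 1.293, -0.634]
wrist_force: [0.1, -0.8, 0.1]
opening: 0.0858
[ 241  192   72   72 3760] [ 0.50363416 -0.25945757  0.24341196] [-0.4962097  -0.03712152  0.86740874]
-0.0001786710139339213
((276.9283447265625, 228.04586791992188), (66.41657257080078, 70.56371307373047), 90.27253723144531)
t 3.38 tcp [ 0.4395 -0.2669  0.3502] shift(first,cm) [-0.17  0.18  9.56] then rot [ 0.001 -0.001  0.004] deg 0.2 | shift after rot [-0.16  0.19  9.56]
q [-0.3  -0.02  0.89  2.16 -0.53  0.64  0.01] F [-0.1  0.   0.5] open 0.0854
```

```bash
sed -i 's/CT=np.array(.*)/CT=np.array([.501,-.2608,.2418])/' h.py
python3 - <<'E'
from h import *
plan(capose(.104,-60))
E
```

```text
t 3.38 tcp [ 0.4395 -0.2669  0.3502] shift(first,cm) [-0.13  0.01  9.58] then rot [ 0.001 -0.001  0.004] deg 0.2 | shift after rot [-0.12  0.01  9.58]
q [-0.3  -0.02  0.89  2.16 -0.53  0.64  0.01] F [-0.1  0.   0.5] open 0.0854
```

```bash
python3 -m jog '[[[-0.1,0,4],[0,0,0],1],[[0,0,3],[0,0,0],1],[[0,0,2.5],[0,0,0],1],[[0,0,0],[0,0,0],1]]'
python3 - <<'E'
from h import *
plan(capose(.104,-60)); grab('wrist','w3')
E
```

```text
time: 3.88
ee_pos: [0.4861, -0.2613, 0.2658]
orientation: [-2.48, 1.293, -0.629]
wrist_force: [0.0, -0.7, 0.6]
opening: 0.0852
t 3.88 tcp [ 0.4861 -0.2613  0.2658] shift(first,cm) [ 0.1  -0.04 -0.07] then rot [0.003 0.002 0.004] deg 0.3 | shift after rot [ 0.1  -0.04 -0.07]
q [-0.2   0.26  0.83  2.18 -1.03  0.59  0.45] F [ 0.  -0.7  0.6] open 0.0852
```

View pics/w3.png

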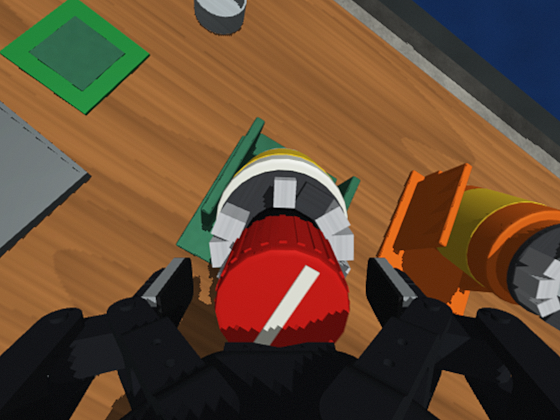

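The cap is centred at about x = 282, midway between the fingers at 190 and 368. Closing now.

```bash
python3 -m jog '[[[0,0,0],[0,0,0],-1],[[0,0,0],[0,0,0],-1],[[0,0,0],[0,0,0],-1],[[0,0,0],[0,0,0],-1]]'
python3 -m jog '[[[0,0,0],[0,0,0],-1],[[0,0,0],[0,0,0],-1]]'
python3 - <<'E'
from h import *
plan(capose(.104,-60)); grab('wrist','w4');grab('side','s4')
E
```

```text
time: 4.42
ee_pos: [0.486, -0.2623, 0.2687]
orientation: [-2.475, 1.292, -0.636]
wrist_force: [-2.2, 0.9, 5.8]
opening: 0.0531
time: 4.68
ee_pos: [0.486, -0.2623, 0.2687]
orientation: [-2.475, 1.293, -0.636]
wrist_force: [-4.1, 1.0, 5.9]
opening: 0.0529
t 4.67 tcp [ 0.486  -0.2623  0.2687] shift(first,cm) [-0.04  0.02  0.19] then rot [-0.002 -0.002  0.003] deg 0.2 | shift after rot [-0.04  0.02  0.19]
q [-0.2   0.26  0.83  2.18 -1.03  0.59  0.45] F [-4.1  1.   5.9] open 0.0529
```

View pics/w4.png

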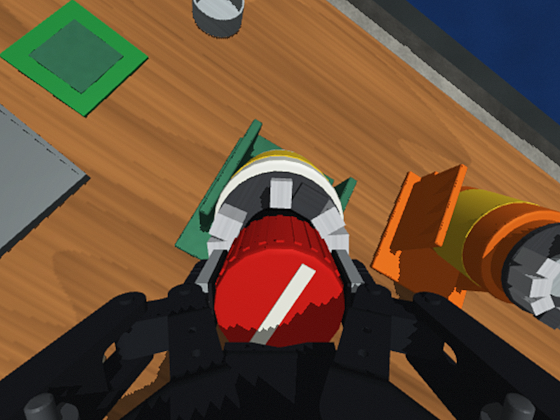

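The grip is firm at 53 mm. As they closed, the fingers swung forward and pressed the cap with about 7 N, so the arm yielded 2–3 mm. I'll push gradually and track the measured depth.

```bash
cat >> h.py <<'E'
def depth():
    s=ctrl.state();print('t',round(s['time'],2),'d along axis mm',((s['ee_pos']-CT)@A*1000+75).round(2),'lateral',((s['ee_pos']-CT)-A*((s['ee_pos']-CT)@A)).round(4)*1000,'F axial',(s['wrist_force']@A).round(1),'F',s['wrist_force'].round(1),'T',s['ft_torque'].round(2),'q',s['joint_pos'].round(2))
E
python3 -c "from h import *;depth()"
python3 -m jog '[[[0,0,0.5],[0,0,0],-1],[[0,0,0],[0,0,0],-1],[[0,0,0],[0,0,0],-1]]'
python3 -c "from h import *;depth()"
```

```text
t 4.78 d along axis mm 105.86 lateral [ 0.3 -0.3  0.2] F axial 7.4 F [-4.2  2.6  6.2] T [0.21 0.64 0.17] q [-0.2   0.26  0.83  2.18 -1.03  0.59  0.45]
time: 5.15
ee_pos: [0.4884, -0.2622, 0.2645]
orientation: [-2.474, 1.293, -0.636]
wrist_force: [-6.5, 1.4, 9.1]
opening: 0.0531
t 5.15 d along axis mm 101.03 lateral [ 0.3 -0.3  0.2] F axial 11.1 F [-6.5  1.4  9.1] T [0.39 0.71 0.21] q [-0.19  0.27  0.82  2.18 -1.05  0.59  0.46]
```

```bash
python3 -m jog '[[[0,0,0.25],[0,0,0],-1],[[0,0,0],[0,0,0],-1],[[0,0,0],[0,0,0],-1]]'
python3 -c "from h import *;depth()"
```

```text
time: 5.52
ee_pos: [0.4895, -0.2621, 0.2625]
orientation: [-2.474, 1.292, -0.636]
wrist_force: [-7.4, 2.0, 9.7]
opening: 0.053
t 5.53 d along axis mm 98.67 lateral [ 0.3 -0.3  0.2] F axial 12.0 F [-7.4  2.   9.7] T [0.41 0.72 0.32] q [-0.18  0.27  0.82  2.18 -1.06  0.59  0.47]
```

```bash
python3 - <<'E'
from h import *
a=load('w4')['image']; fs=[]
for i in range(4):
    f=grab('wrist','w5');depth()
cv2.imwrite('pics/cmp5.png',cv2.resize(np.vstack([a[190:350,190:370],f['image'][190:350,190:370]]),None,fx=1.8,fy=1.8))
E
```

```text
t 5.58 d along axis mm 98.67 lateral [ 0.3 -0.3  0.2] F axial 13.4 F [-8.4  2.9 10.7] T [0.39 0.84 0.24] q [-0.18  0.27  0.82  2.18 -1.06  0.59  0.47]
t 5.62 d along axis mm 98.7 lateral [ 0.3 -0.3  0.2] F axial 12.6 F [-7.   1.8 10.6] T [0.4  0.73 0.33] q [-0.18  0.27  0.82  2.18 -1.06  0.59  0.47]
t 5.67 d along axis mm 98.69 lateral [ 0.3 -0.3  0.2] F axial 12.7 F [-7.3  0.7 10.5] T [0.41 0.74 0.28] q [-0.18  0.27  0.82  2.18 -1.06  0.59  0.47]
t 5.72 d along axis mm 98.68 lateral [ 0.3 -0.3  0.2] F axial 12.2 F [-6.9  3.4 10.2] T [0.4  0.79 0.28] q [-0.18  0.27  0.82  2.18 -1.06  0.59  0.47]
```

View pics/cmp5.png

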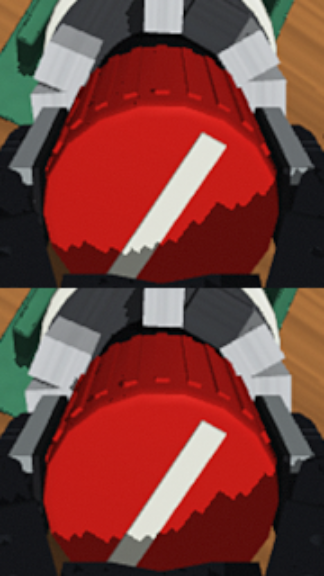

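The cap has not slipped in the jaws. Displacement gives 7.2 mm and force gives about 6.7 mm, both within the 6–8 mm window. Turning anticlockwise now, which is negative about tool z.

```bash
python3 -m jog '[[[0,0,0],[0,0,-0.15],-1],[[0,0,0],[0,0,-0.15],-1]]'; python3 -c "from h import *;depth()"
python3 -m jog '[[[0,0,0],[0,0,-0.15],-1],[[0,0,0],[0,0,-0.15],-1]]'; python3 -c "from h import *;depth()"
```

```text
time: 5.98
ee_pos: [0.4895, -0.2629, 0.2627]
orientation: [-2.696, 0.922, -0.706]
wrist_force: [-6.9, 1.0, 9.6]
opening: 0.053
t 5.97 d along axis mm 98.92 lateral [ 0.4 -1.1  0.2] F axial 11.7 F [-6.9  1.   9.6] T [ 0.09  0.73 -0.  ] q [-0.14  0.26  0.76  2.18 -1.04  0.57  0.75]
time: 6.22
ee_pos: [0.4896, -0.263, 0.2629]
orientation: [-2.865, 0.52, -0.76]
wrist_force: [-7.0, -0.0, 9.5]
opening: 0.053
t 6.22 d along axis mm 99.03 lateral [ 0.5 -1.2  0.3] F axial 11.7 F [-7.  -0.   9.5] T [0.2  0.74 0.02] q [-0.09  0.25  0.7   2.18 -1.01  0.55  1.03]
```

```bash
python3 -m jog '[[[0,0,0.04],[0,0,-0.15],-1],[[0,0,0],[0,0,-0.15],-1],[[0,0,0],[0,0,-0.17],-1],[[0,0,0],[0,0,0],-1]]'; python3 - <<'E'
from h import *
depth(); f=grab('wrist','w6')
s=ctrl.state();M=R.from_rotvec(s['orientation']).as_matrix();_,M0=capose(.1,-60);print('turned',np.degrees((R.from_matrix(M0).inv()*R.from_matrix(M)).as_rotvec()).round(1))
grab('side','s6')
E
```

```text
time: 6.72
ee_pos: [0.4895, -0.2628, 0.2624]
orientation: [-3.017, -0.164, -0.815]
wrist_force: [-8.4, 0.7, 10.9]
opening: 0.0526
t 6.72 d along axis mm 98.65 lateral [ 0.3 -1.1  0.1] F axial 13.6 F [-8.4  0.7 10.9] T [0.08 0.91 0.24] q [-0.02  0.24  0.61  2.17 -0.98  0.53  1.46]
turned [ -0.    0.2 -61.5]
```

View pics/w6.png

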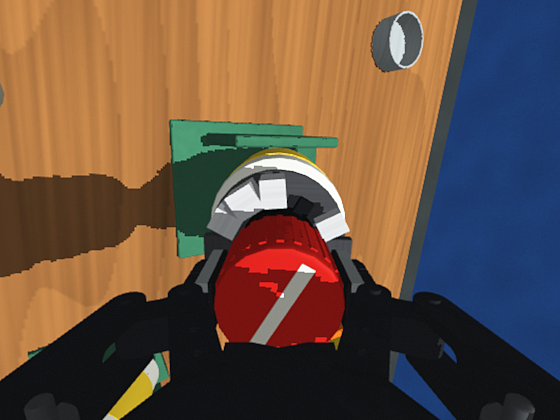

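The stripe still sits the same way in the jaws while the collar has turned beneath it, and I measure 61.5° of turn. Letting it rise.

```bash
python3 -m jog '[[[0,0,-0.7],[0,0,0],-1],[[0,0,-0.7],[0,0,0],-1],[[0,0,0],[0,0,0],-1]]'; python3 -c "from h import *;depth()"
python3 -m jog '[[[0,0,-1],[0,0,0],-1],[[0,0,-1],[0,0,0],-1],[[0,0,0],[0,0,0],-1]]'; python3 -c "from h import *;depth();grab('wrist','w7')"
```

```text
time: 7.2
ee_pos: [0.483, -0.2627, 0.2738]
orientation: [-3.017, -0.162, -0.813]
wrist_force: [-1.7, -2.6, 2.0]
opening: 0.0529
t 7.2 d along axis mm 111.77 lateral [ 0.3 -0.4  0.1] F axial 2.7 F [-1.7 -2.6  2. ] T [-0.44  0.5  -0.25] q [-0.04  0.21  0.64  2.17 -0.92  0.54  1.41]
time: 7.58
ee_pos: [0.473, -0.2628, 0.2904]
orientation: [-3.016, -0.164, -0.811]
wrist_force: [-0.1, 0.3, -1.5]
opening: 0.0525
t 7.58 d along axis mm 131.07 lateral [-0.   0.3  0. ] F axial -1.2 F [-0.1  0.3 -1.5] T [-0.    0.64 -0.01] q [-0.07  0.16  0.67  2.17 -0.84  0.56  1.34]
```

View pics/w7.png

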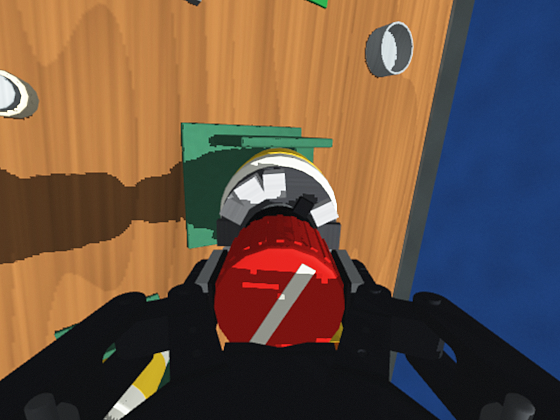

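The cap is drawn off; the force now shows only its weight. Next I lift it, bring it upright and carry it to the tray.

```bash
python3 -m jog '[[[0,0,-2],[0,0,0],-1],[[0,0,-2],[0,0,0],-1],[[0,0,-2],[0,0,0],-1],[[0,0,-1],[0,0,0],-1],[[0,0,0],[0,0,0],-1]]'; python3 - <<'E'
from h import *
depth();plan(pose([.4607,.0063,.22],[0,0,-1],[1,.1,0]))
E
```

```text
time: 8.25
ee_pos: [0.4382, -0.2657, 0.3511]
orientation: [-3.016, -0.163, -0.812]
wrist_force: [-0.3, 0.8, -0.2]
opening: 0.053
t 8.25 d along axis mm 201.1 lateral [0.1 0.2 0.1] F axial -0.1 F [-0.3  0.8 -0.2] T [-0.06  0.61  0.02] q [-0.13 -0.01  0.72  2.15 -0.54  0.64  1.08]
t 8.25 tcp [ 0.4382 -0.2657  0.3511] shift(first,cm) [ -2.   -26.99  13.57] then rot [ 0.012 -0.525  0.008] deg 30.1 | shift after rot [  4.94 -26.85  13.11]
q [-0.13 -0.01  0.72  2.15 -0.54  0.64  1.08] F [-0.3  0.8 -0.2] open 0.053
```

```bash
python3 -m jog '[[[0,-5.4,0],[0,-0.105,0],-1],[[0,-5.4,0],[0,-0.105,0],-1],[[0,-5.4,0],[0,-0.105,0],-1],[[0,-5.4,0],[0,-0.105,0],-1],[[0,-5.4,0],[0,-0.105,0],-1]]'; python3 -m jog '[[[0,0,0],[0,0,0],-1],[[0,0,0],[0,0,0],-1]]'
python3 - <<'E'
from h import *
plan(pose([.4607,.0063,.113],[0,0,-1],[1,.1,0]))
E
```

```text
time: 8.88
ee_pos: [0.4115, -0.0144, 0.3481]
orientation: [-3.136, -0.172, -0.053]
wrist_force: [0.5, -0.2, -0.6]
opening: 0.0528
time: 9.12
ee_pos: [0.4119, -0.0168, 0.3477]
orientation: [3.136, 0.172, 0.057]
wrist_force: [0.1, 0.2, -0.7]
opening: 0.053
t 9.12 tcp [ 0.4119 -0.0168  0.3477] shift(first,cm) [ 4.25 -1.81 23.63] then rot [ 0.002 -0.036  0.01 ] deg 2.2 | shift after rot [ 5.09 -1.82 23.47]
q [-0.37 -0.05  0.25  2.12  0.02  1.04 -0.02] F [ 0.1  0.2 -0.7] open 0.053
```

```bash
python3 -m jog '[[[2.5,-0.9,2],[0,-0.036,0],-1],[[2.5,-0.9,4],[0,0,0],-1],[[0,0,5],[0,0,0],-1],[[0,0,4],[0,0,0],-1],[[0,0,0],[0,0,0],-1]]'
python3 - <<'E'
from h import *
plan(pose([.4607,.0063,.113],[0,0,-1],[1,.1,0]));grab('side','s8')
cv2.imwrite('pics/s8c.png',cv2.resize(cv2.imread('pics/s8.png')[160:310,150:300],None,fx=4,fy=4))
E
```

```text
time: 9.75
ee_pos: [0.4586, 0.0047, 0.1972]
orientation: [3.134, 0.167, -0.007]
wrist_force: [-0.0, -0.4, -0.6]
opening: 0.0526
t 9.75 tcp [0.4586 0.0047 0.1972] shift(first,cm) [ 0.26 -0.17  8.42] then rot [0.003 0.005 0.007] deg 0.5 | shift after rot [ 0.22 -0.14  8.42]
q [-0.36  0.28  0.24  2.17 -0.09  0.71  0.06] F [-0.  -0.4 -0.6] open 0.0526
```

View pics/s8c.png

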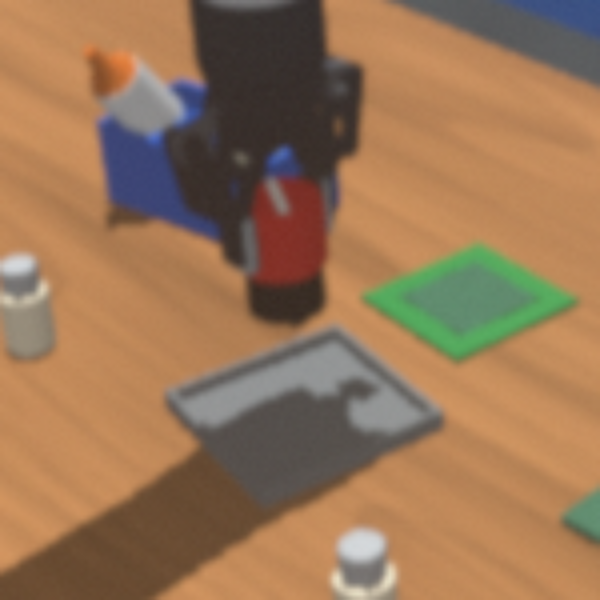

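The cap hangs upright above the tray's middle, its underside at about (287,310) in the crop. I'll lower it until it touches.

```bash
python3 -m jog '[[[0.2,-0.1,3],[0,0,0],-1],[[0,0,2.5],[0,0,0],-1],[[0,0,2],[0,0,0],-1],[[0,0,0.5],[0,0,0],-1],[[0,0,0],[0,0,0],-1]]'; python3 -m jog '[[[0,0,0.2],[0,0,0],-1],[[0,0,0],[0,0,0],-1]]'; python3 -m jog '[[[0,0,0.2],[0,0,0],-1],[[0,0,0],[0,0,0],-1]]'
```

```text
time: 10.42
ee_pos: [0.4637, 0.0073, 0.1208]
orientation: [3.135, 0.17, 0.006]
wrist_force: [0.1, 0.7, -0.6]
opening: 0.0529
time: 10.68
ee_pos: [0.4631, 0.0075, 0.1182]
orientation: [3.135, 0.171, 0.005]
wrist_force: [-0.6, -0.3, -1.4]
opening: 0.053
time: 10.92
ee_pos: [0.4627, 0.0075, 0.1155]
orientation: [3.135, 0.171, 0.002]
wrist_force: [-0.5, 0.4, -0.8]
opening: 0.0528
```

```bash
for i in 1 2; do python3 -m jog '[[[0,0,0.2],[0,0,0],-1],[[0,0,0],[0,0,0],-1]]'|grep -E "pos|force"; done; python3 -m jog '[[[0,0,0.1],[0,0,0],-1],[[0,0,0],[0,0,0],-1]]'|grep -E "pos|force"
```

```text
ee_pos: [0.4626, 0.0075, 0.1134]
wrist_force: [-0.5, -1.2, -1.0]
ee_pos: [0.4628, 0.0074, 0.1117]
wrist_force: [-0.6, 0.1, 3.0]
ee_pos: [0.4628, 0.0073, 0.1116]
wrist_force: [-5.4, 0.1, 18.3]
```

It touched down at TCP z = 0.1117, as predicted. Easing off, then opening.

```bash
python3 -m jog '[[[0,0,-0.1],[0,0,0],-1],[[0,0,0],[0,0,0],1],[[0,0,0],[0,0,0],1],[[0,0,0],[0,0,0],1],[[0,0,0],[0,0,0],1]]'; python3 -m jog '[[[0,0,-2],[0,0,0],1],[[0,0,-4],[0,0,0],1],[[0,0,-6],[0,0,0],1],[[0,0,-6],[0,0,0],1]]'
python3 - <<'E'
from h import *
f=grab('side','s9')
cv2.imwrite('pics/s9c.png',cv2.resize(f['image'][160:310,150:300],None,fx=4,fy=4))
f=grab('wrist','w9')
# bottle pre pose
plan(pose(BO+BA*.26,-BA,R.from_rotvec([0,0,bw]).apply([0,1,0])))
plan(pose(BO+BA*.26,-BA,R.from_rotvec([0,0,bw]).apply([0,-1,0])))
E
```

```text
time: 12.3
ee_pos: [0.4627, 0.0075, 0.1115]
orientation: [3.135, 0.171, 0.003]
wrist_force: [-0.3, -0.8, 0.1]
opening: 0.0853
time: 12.8
ee_pos: [0.4619, 0.0077, 0.2932]
orientation: [3.135, 0.171, 0.002]
wrist_force: [1.7, 0.1, -0.5]
opening: 0.0858
t 12.9 tcp [0.4654 0.0079 0.2976] shift(first,cm) [  2.17 -29.76   6.81] then rot [-0.451  0.495 -1.603] deg 99.5 | shift after rot [29.44  0.06  8.35]
q [-0.4   0.13  0.28  2.07 -0.04  0.94  0.  ] F [ 0.5  0.5 -1.1] open 0.0852
t 12.9 tcp [0.4654 0.0079 0.2976] shift(first,cm) [  2.17 -29.76   6.81] then rot [0.484 0.441 1.436] deg 90.5 | shift after rot [-29.44  -0.06   8.35]
q [-0.4   0.13  0.28  2.07 -0.04  0.94  0.  ] F [ 0.5  0.5 -1.1] open 0.0852
```

View pics/s9c.png

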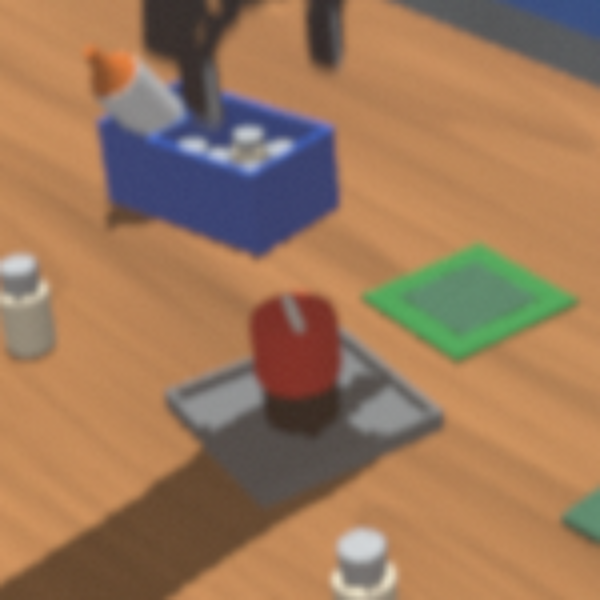

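View pics/w9.png

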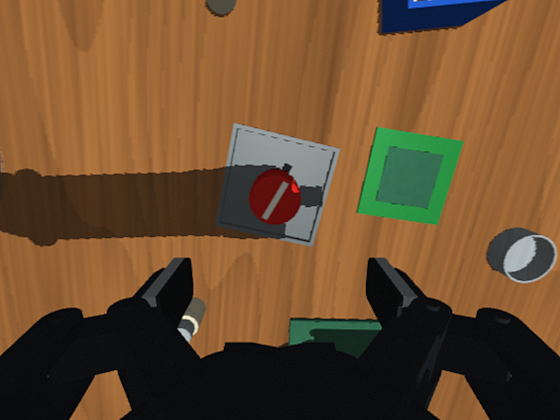

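Both views show the cap standing upright near the tray's middle, at (275,195) in the wrist view. On to the bottle.

```bash
python3 -m jog '[[[0.4,-5.9,0],[0,0,0],1],[[0.4,-5.9,0],[0,0,0],1],[[0.4,-5.9,0],[0,0,0],1],[[0.4,-5.9,0],[0,0,0],1],[[0.4,-5.9,0],[0,0,0],1]]'
for i in 1 2; do python3 -m jog '[[[0,0,0],[-0.045,0.0495,-0.16],1],[[0,0,0],[-0.045,0.0495,-0.16],1],[[0,0,0],[-0.045,0.0495,-0.16],1],[[0,0,0],[-0.045,0.0495,-0.16],1],[[0,0,0],[-0.045,0.0495,-0.16],1]]'; done; python3 -m jog '[[[0,0,0],[0,0,0],1],[[0,0,0],[0,0,0],1]]'
python3 - <<'E'
from h import *
plan(pose(BO+BA*.26,-BA,R.from_rotvec([0,0,bw]).apply([0,1,0])))
f=grab('wrist','w10')
E
```

```text
time: 13.52
ee_pos: [0.4497, 0.3048, 0.2903]
orientation: [3.134, 0.17, 0.002]
wrist_force: [0.6, 0.2, 0.1]
opening: 0.0851
time: 14.15
ee_pos: [0.4499, 0.3033, 0.2902]
orientation: [2.605, 1.295, 0.372]
wrist_force: [0.5, 0.2, 0.5]
opening: 0.0852
time: 14.78
ee_pos: [0.4497, 0.3032, 0.2902]
orientation: [1.703, 2.082, 0.641]
wrist_force: [-0.3, 0.3, 0.2]
opening: 0.0855
time: 15.02
ee_pos: [0.4503, 0.3033, 0.2909]
orientation: [1.714, 2.074, 0.641]
wrist_force: [-0.2, 0.1, -0.6]
opening: 0.0852
t 15.03 tcp [0.4503 0.3033 0.2909] shift(first,cm) [ 0.16 -2.97  5.39] then rot [-0.013  0.001 -0.005] deg 0.8 | shift after rot [ 0.17 -3.04  5.35]
q [-0.87  0.12 -0.01  2.2   0.87  0.49  0.17] F [-0.2  0.1 -0.6] open 0.0852
```

View pics/w10.png

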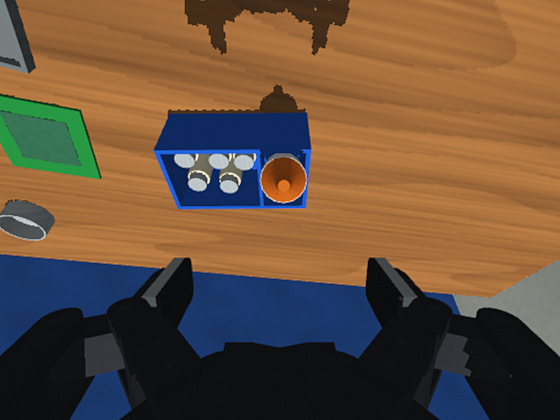

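The bottle is seen nearly end-on at (283,180), in line with the jaws' centre in x. Aligning to the pre-grasp pose and re-checking.

```bash
python3 -m jog '[[[0.16,-3,0.5],[-0.013,0,-0.005],1],[[0,0,2.5],[0,0,0],1],[[0,0,2.4],[0,0,0],1],[[0,0,0],[0,0,0],1],[[0,0,0],[0,0,0],1]]'
python3 - <<'E'
from h import *
plan(pose(BO+BA*.26,-BA,R.from_rotvec([0,0,bw]).apply([0,1,0])))
f=grab('wrist','w11');P=cloud(f);H,S,V=cv2.split(cv2.cvtColor(f['image'],cv2.COLOR_BGR2HSV))
m=(H>3)&(H<14)&(S>200)&(P[...,2]>.1)&(np.linalg.norm(P-(BO+BA*.14),axis=2)<.05)
Q=P[m];s=(Q-BO)@BA; print(len(Q),np.percentile(s,[1,50,99]).round(3))
for a,b in((.122,.128),(.128,.135),(.135,.145),(.145,.158)):
    q=Q[(s>a)&(s<b)]; 
    if len(q): c=(q.max(0)+q.min(0))/2; r=q.mean(0)-BO; r-=BA*(r@BA); print(a,len(q),'mean offset binframe mm',(R.from_rotvec([0,0,-bw]).apply(r)*1000).round(1))
E
```

```text
time: 15.7
ee_pos: [0.456, 0.3063, 0.2303]
orientation: [1.698, 2.071, 0.653]
wrist_force: [0.5, 0.3, 0.6]
opening: 0.0853
t 15.7 tcp [0.456  0.3063 0.2303] shift(first,cm) [-0.02 -0.06  0.04] then rot [0.001 0.    0.002] deg 0.1 | shift after rot [-0.02 -0.06  0.04]
q [-0.91  0.24  0.04  2.26  1.19  0.39 -0.17] F [0.5 0.3 0.6] open 0.0853
2051 [0.12  0.127 0.153]
0.122 889 mean offset binframe mm [0.3 2.4 0.2]
0.128 423 mean offset binframe mm [-0.1  2.3 -0.1]
0.135 188 mean offset binframe mm [-0.7  2.1 -0.5]
0.145 287 mean offset binframe mm [1.9 2.2 1.4]
```

View pics/w11.png

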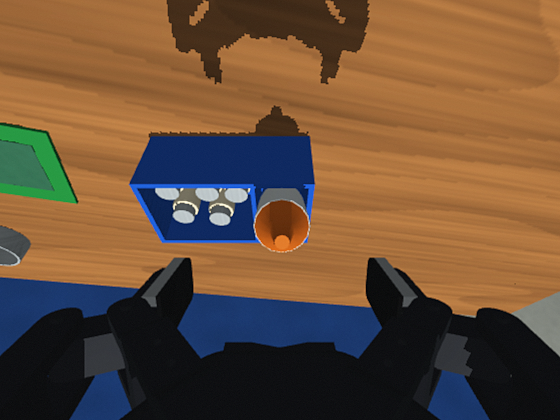

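The cone tip lies at 0.153–0.155 m along my axis model, as given. The lateral offset is 2 mm along tool +x. Moving in along the axis.

```bash
python3 -m jog '[[[0.2,0,3],[0,0,0],1],[[0,0,2.5],[0,0,0],1],[[0,0,1.5],[0,0,0],1],[[0,0,0],[0,0,0],1],[[0,0,0],[0,0,0],1]]'
python3 - <<'E'
from h import *
plan(pose(b2w([.0225,.054,.0166])+BA*.159,-BA,R.from_rotvec([0,0,bw]).apply([0,1,0])))
E
```

```text
time: 16.38
ee_pos: [0.4948, 0.3161, 0.1734]
orientation: [1.697, 2.071, 0.654]
wrist_force: [-0.9, -0.5, -0.1]
opening: 0.0854
t 16.38 tcp [0.4948 0.3161 0.1734] shift(first,cm) [-0.02 -0.09  3.18] then rot [ 0.002 -0.     0.002] deg 0.2 | shift after rot [-0.02 -0.08  3.18]
q [-0.91  0.4   0.1   2.22  1.51  0.31 -0.49] F [-0.9 -0.5 -0.1] open 0.0854
```

```bash
python3 -m jog '[[[0,-0.05,1],[0,0,0],1],[[0,0,1],[0,0,0],1],[[0,0,0.6],[0,0,0],1],[[0,0,0.5],[0,0,0],1],[[0,0,0],[0,0,0],1]]'
python3 - <<'E'
from h import *
plan(pose(b2w([.0225,.054,.0166])+BA*.159,-BA,R.from_rotvec([0,0,bw]).apply([0,1,0])))
f=grab('wrist','w12');grab('side','s12')
cv2.imwrite('pics/s12c.png',cv2.resize(cv2.imread('pics/s12.png')[110:260,120:270],None,fx=4,fy=4))
E
```

```text
time: 17.0
ee_pos: [0.5121, 0.3191, 0.1469]
orientation: [1.697, 2.071, 0.652]
wrist_force: [0.6, 0.7, -0.8]
opening: 0.0854
t 17.0 tcp [0.5121 0.3191 0.1469] shift(first,cm) [0.02 0.   0.  ] then rot [0.001 0.    0.003] deg 0.2 | shift after rot [0.02 0.   0.  ]
q [-0.87  0.47  0.09  2.19  1.68  0.3  -0.64] F [ 0.6  0.7 -0.8] open 0.0854
```

View pics/w12.png

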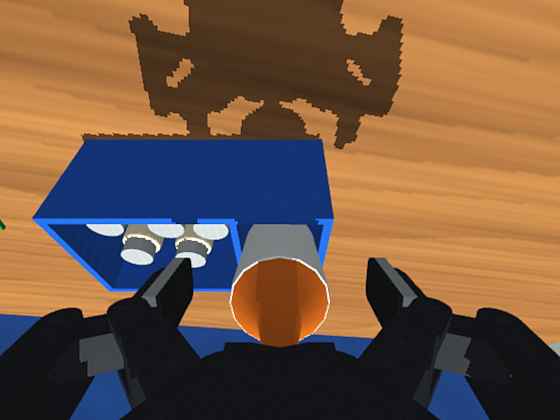

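View pics/s12c.png

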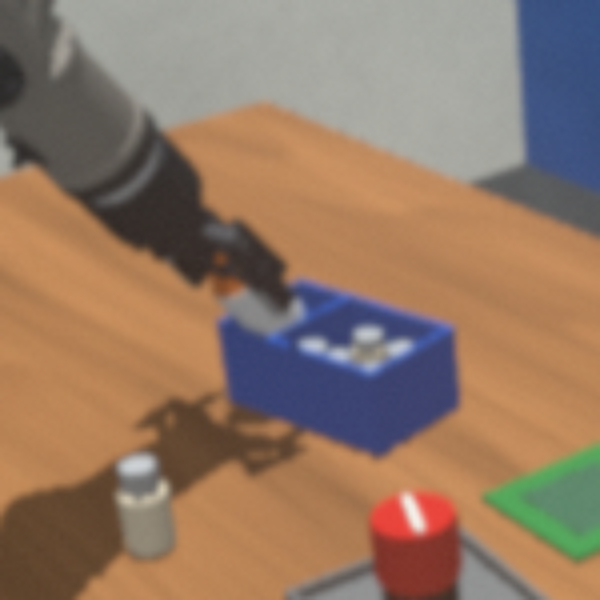

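The bottle is centred between the jaws (280 against 279). Closing.

```bash
python3 -m jog '[[[0,0,0],[0,0,0],-1],[[0,0,0],[0,0,0],-1],[[0,0,0],[0,0,0],-1],[[0,0,0],[0,0,0],-1],[[0,0,0],[0,0,0],-1]]';python3 -m jog '[[[0,0,0],[0,0,0],-1],[[0,0,0],[0,0,0],-1]]'
python3 - <<'E'
from h import *
plan(pose(b2w([.0225,.054,.0166])+BA*.159,-BA,R.from_rotvec([0,0,bw]).apply([0,1,0])))
f=grab('wrist','w13')
E
```

```text
time: 17.73
ee_pos: [0.5121, 0.3193, 0.1469]
orientation: [1.697, 2.072, 0.652]
wrist_force: [-1.3, -0.1, 3.0]
opening: 0.0429
time: 17.98
ee_pos: [0.5121, 0.3193, 0.1469]
orientation: [1.697, 2.072, 0.652]
wrist_force: [-1.3, -1.0, 2.5]
opening: 0.0425
t 17.98 tcp [0.5121 0.3193 0.1469] shift(first,cm) [0.01 0.   0.01] then rot [0.001 0.    0.003] deg 0.2 | shift after rot [0.01 0.   0.01]
q [-0.87  0.47  0.09  2.19  1.68  0.3  -0.64] F [-1.3 -1.   2.5] open 0.0425
```

View pics/w13.png

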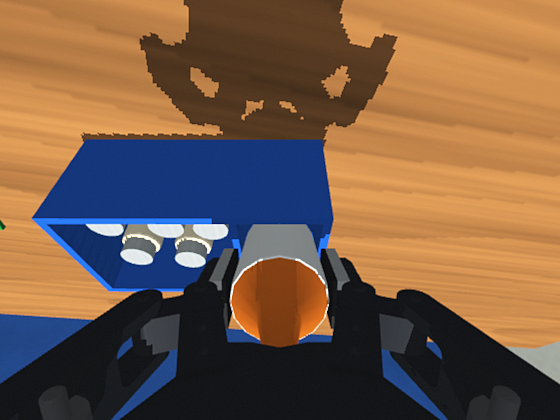

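Gripped. Drawing it out along the axis, gently at first.

```bash
python3 -m jog '[[[0,0,-0.4],[0,0,0],-1],[[0,0,-0.6],[0,0,0],-1],[[0,0,0],[0,0,0],-1]]';python3 -m jog '[[[0,0,-1],[0,0,0],-1],[[0,0,-1.5],[0,0,0],-1],[[0,0,-1.5],[0,0,0],-1],[[0,0,0],[0,0,0],-1]]'
python3 -c "from h import *;grab('wrist','w14')"
```

```text
time: 18.4
ee_pos: [0.5061, 0.3181, 0.1553]
orientation: [1.697, 2.072, 0.653]
wrist_force: [-0.0, -0.5, -0.8]
opening: 0.0426
time: 18.9
ee_pos: [0.4836, 0.3139, 0.1883]
orientation: [1.697, 2.072, 0.654]
wrist_force: [-0.1, -0.3, -1.1]
opening: 0.0425
```

View pics/w14.png

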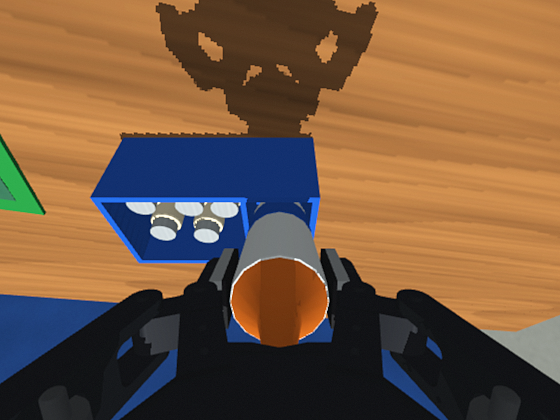

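The bottle is free and coming out straight; the force shows only its weight. Continuing out, then up and upright.

```bash
python3 -m jog '[[[0,0,-2],[0,0,0],-1],[[0,0,-2],[0,0,0],-1],[[0,0,-2],[0,0,0],-1],[[0,1.7,-2.5],[0,0,0],-1],[[0,1.7,-2.5],[0,0,0],-1]]'; python3 -m jog '[[[0,1.7,-2.5],[0,0,0],-1],[[0,0,0],[0,0,0],-1]]'
python3 - <<'E'
from h import *
plan(pose([.48,.24,.33],[0,0,-1],[-.1,1,0]))
plan(pose([.6286,.035,.25],[0,0,-1],[-.1,1,0]))
E
```

```text
time: 19.58
ee_pos: [0.4492, 0.3065, 0.2974]
orientation: [1.697, 2.072, 0.65]
wrist_force: [-0.4, 0.3, -1.6]
opening: 0.043
time: 19.82
ee_pos: [0.4499, 0.3074, 0.3295]
orientation: [1.698, 2.069, 0.657]
wrist_force: [-1.0, -0.0, -0.7]
opening: 0.0424
t 19.82 tcp [0.4499 0.3074 0.3295] shift(first,cm) [-7.2   1.37  0.91] then rot [ 0.615 -0.03   0.094] deg 35.7 | shift after rot [-7.01  2.33 -0.05]
q [-0.89  0.07  0.    2.17  0.78  0.55  0.27] F [-1.  -0.  -0.7] open 0.0424
t 19.82 tcp [0.4499 0.3074 0.3295] shift(first,cm) [-30.21   5.4   13.53] then rot [ 0.615 -0.03   0.094] deg 35.7 | shift after rot [-28.88  15.08   7.95]
q [-0.89  0.07  0.    2.17  0.78  0.55  0.27] F [-1.  -0.  -0.7] open 0.0424
```

```bash
python3 -m jog '[[[-2,0.5,0],[0.154,-0.0075,0.0235],-1],[[-2,0.5,0],[0.154,-0.0075,0.0235],-1],[[-2,0.5,0],[0.154,-0.0075,0.0235],-1],[[-2,0.5,0],[0.154,-0.0075,0.0235],-1],[[0,0,0],[0,0,0],-1]]'
python3 - <<'E'
from h import *
plan(pose([.6286,.035,.25],[0,0,-1],[-.1,1,0]))
E
```

```text
time: 20.45
ee_pos: [0.4809, 0.2309, 0.3326]
orientation: [2.096, 2.303, 0.022]
wrist_force: [0.0, 0.9, -2.1]
opening: 0.0429
t 20.45 tcp [0.4809 0.2309 0.3326] shift(first,cm) [-20.79  12.62   8.86] then rot [ 0.029  0.011 -0.006] deg 1.8 | shift after rot [-20.96  12.75   8.26]
q [-0.64  0.21  0.08  1.88  0.01  1.04  1.09] F [ 0.   0.9 -2.1] open 0.0429
```

```bash
python3 -m jog '[[[-4.6,2.8,1],[0.029,0.011,-0.006],-1],[[-4.6,2.8,1],[0,0,0],-1],[[-4.6,2.8,1],[0,0,0],-1],[[-4.6,2.8,2],[0,0,0],-1],[[-2.5,1.5,3.3],[0,0,0],-1]]'; python3 -m jog '[[[0,0,0],[0,0,0],-1],[[0,0,0],[0,0,0],-1]]'
python3 - <<'E'
from h import *
plan(pose([.6286,.035,.164],[0,0,-1],[-.1,1,0]));f=grab('side','s15')
cv2.imwrite('pics/s15c.png',cv2.resize(f['image'][110:290,180:330],None,fx=3.3,fy=3.3))
E
```

```text
time: 21.08
ee_pos: [0.6285, 0.0369, 0.2511]
orientation: [2.101, 2.332, 0.005]
wrist_force: [-0.4, 1.1, -0.6]
opening: 0.0428
time: 21.32
ee_pos: [0.6266, 0.0408, 0.2516]
orientation: [-2.097, -2.337, -0.004]
wrist_force: [0.9, 0.1, 0.3]
opening: 0.0424
t 21.32 tcp [0.6266 0.0408 0.2516] shift(first,cm) [-0.63  0.13  8.76] then rot [ 0.001 -0.004  0.008] deg 0.5 | shift after rot [-0.6   0.14  8.76]
q [-0.29  0.45  0.18  1.73 -0.1   0.96  1.6 ] F [0.9 0.1 0.3] open 0.0424
```

View pics/s15c.png

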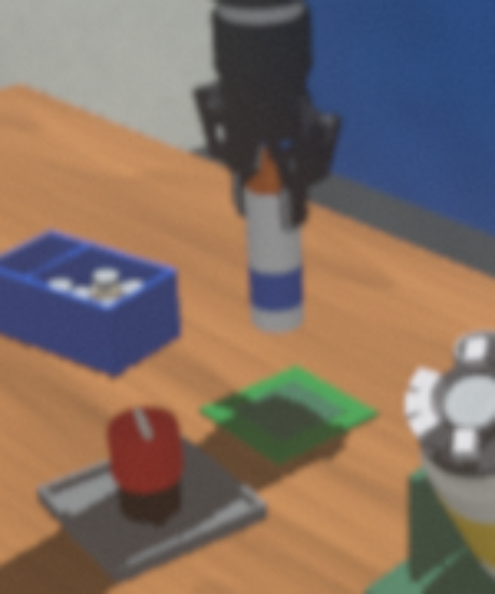

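The bottle hangs upright above the pad with its foot at (277,328) in the crop. Lowering it.

```bash
python3 -m jog '[[[-0.5,0.1,3],[0,0,0],-1],[[0,0,2.5],[0,0,0],-1],[[0,0,1.5],[0,0,0],-1],[[0,0,0.6],[0,0,0],-1],[[0,0,0],[0,0,0],-1]]'; for i in 1 2 3; do python3 -m jog '[[[0,0,0.2],[0,0,0],-1],[[0,0,0],[0,0,0],-1]]'|grep -E "pos|force"; done
```

```text
time: 22.0
ee_pos: [0.6291, 0.0351, 0.1767]
orientation: [-2.098, -2.336, -0.006]
wrist_force: [-0.8, -0.1, -0.4]
opening: 0.0425
ee_pos: [0.6291, 0.0346, 0.1747]
wrist_force: [0.0, 0.0, -1.2]
ee_pos: [0.6288, 0.0345, 0.1721]
wrist_force: [-0.4, -0.1, -0.6]
ee_pos: [0.6288, 0.0346, 0.17]
wrist_force: [-1.4, -1.2, -0.5]
```

```bash
for i in 1 2; do python3 -m jog '[[[0,0,0.2],[0,0,0],-1],[[0,0,0],[0,0,0],-1]]'|grep -E "pos|force"; done;  python3 -m jog '[[[0,0,0.1],[0,0,0],-1],[[0,0,0],[0,0,0],-1]]'|grep -E "pos|force"
```

```text
ee_pos: [0.6288, 0.0346, 0.1679]
wrist_force: [0.4, -0.0, -1.7]
ee_pos: [0.6291, 0.0347, 0.1663]
wrist_force: [-0.2, 0.1, 0.7]
ee_pos: [0.6294, 0.0347, 0.1662]
wrist_force: [-2.1, -0.1, 5.8]
```

It makes contact at 0.166 with the force rising, so it is seated. Easing off, opening and backing straight up.

```bash
python3 -m jog '[[[0,0,-0.05],[0,0,0],-1],[[0,0,0],[0,0,0],1],[[0,0,0],[0,0,0],1],[[0,0,0],[0,0,0],1],[[0,0,0],[0,0,0],1]]'; python3 -c "from h import *;grab('wrist','w16')"; python3 -m jog '[[[0,0,-2],[0,0,0],1],[[0,0,-3],[0,0,0],1],[[0,0,-5],[0,0,0],1],[[0,0,-5],[0,0,0],1],[[0,0,0],[0,0,0],1]]'
python3 - <<'E'
from h import *
for n in('side','top'):grab(n,n+'17')
s=load('side17')['image'];t=load('top17')['image']
cv2.imwrite('pics/s17c.png',cv2.resize(s[140:300,140:340],None,fx=3.7,fy=3.7))
cv2.imwrite('pics/t17c.png',cv2.resize(t[110:300,120:350],None,fx=3,fy=3))
E
```

```text
time: 24.12
ee_pos: [0.6288, 0.0346, 0.1655]
orientation: [-2.099, -2.335, -0.005]
wrist_force: [-0.7, 0.8, 0.2]
opening: 0.0855
time: 24.8
ee_pos: [0.631, 0.0338, 0.3222]
orientation: [2.097, 2.332, 0.018]
wrist_force: [0.8, 0.9, -0.1]
opening: 0.0852
```

View pics/s17c.png

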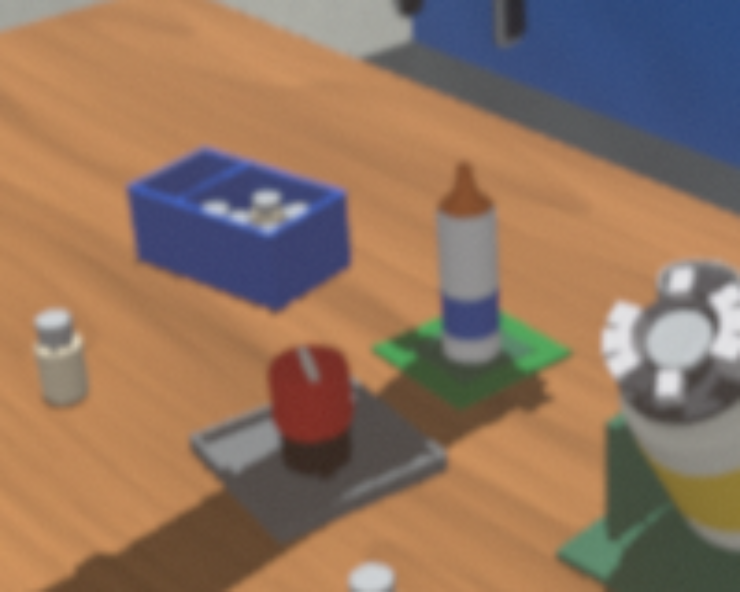

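View pics/t17c.png

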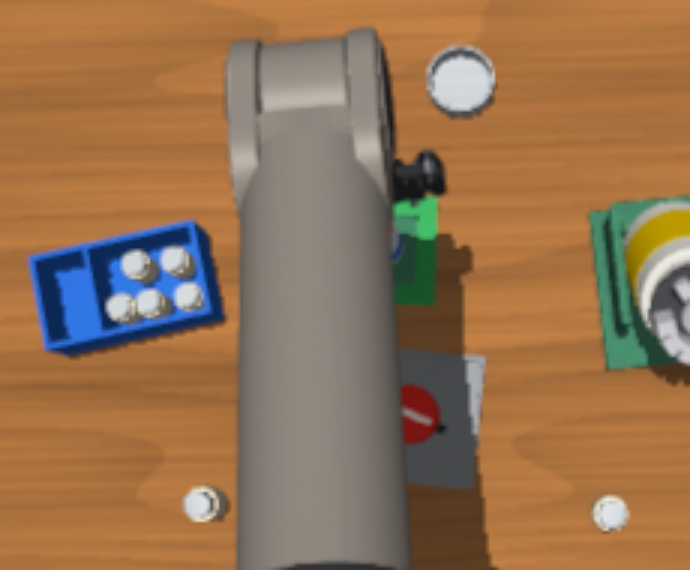

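Both stand upright: bottle foot at (470,355) on the pad and cap base at (315,465) in the tray. A numeric check of these and the bystanders comes next.

```bash
python3 - <<'E'
from h import *
f=grab('side','s18');P=cloud(f);H,S,V=cv2.split(cv2.cvtColor(f['image'],cv2.COLOR_BGR2HSV))
def near(c,r): return np.hypot(P[...,0]-c[0],P[...,1]-c[1])<r
m=((H<8)|(H>172))&(S>140)&near((.46,0),.08)&(P[...,2]>.074);print('cap top',np.nanmean(P[m],0),np.nanmedian(P[m][:,2]))
m=near((.6286,.035),.06)&(P[...,2]>.02)
for a,b in((.02,.05),(.05,.08),(.08,.11),(.11,.125),(.145,.165)):
    q=P[m&(P[...,2]>a)&(P[...,2]<b)];print('bottle',a,len(q),q.mean(0).round(4))
b=load('top0')['image'];t=load('top17')['image']
d=cv2.absdiff(b,t).max(2)
for n,(x0,x1,y0,y1) in dict(tin=(255,295,115,160),la=(175,203,265,293),lb=(310,337,268,295)).items(): print(n,'diff mean',d[y0:y1,x0:x1].mean().round(1),'max',d[y0:y1,x0:x1].max())
print(ctrl.state()['time'],ctrl.state()['wrist_force'].round(1))
E
```

```text
cap top [ 0.4564031  -0.00080409  0.07969255] 0.08019738529553655
bottle 0.02 143 [0.6203 0.0233 0.0351]
bottle 0.05 156 [0.6212 0.0235 0.0649]
bottle 0.08 157 [0.621 0.024 0.095]
bottle 0.11 82 [0.6207 0.0239 0.1175]
bottle 0.145 32 [0.6298 0.0342 0.1539]
tin diff mean 7.4 max 11
la diff mean 15.0 max 74
lb diff mean 7.4 max 10
24.95 [-0.1 -0.2 -0.7]
```

```bash
python3 - <<'E'
from h import *
for tag in('top0','top17'):
    P=cloud(load(tag));U,V=np.meshgrid(np.arange(560),np.arange(420));m=(U>178)&(U<198)&(V>268)&(V<290)&(P[...,2]>.05);print(tag,m.sum(),P[m].mean(0).round(4))
ctrl.job_done()
E
```

```text
top0 70 [0.3796 0.2054 0.0644]
top17 71 [0.3795 0.2057 0.0636]
the job is handed in; nothing more can be done
```

I did both parts of the task and handed the job in at about 25 s. No verdict was reported.

- **Cap:** I pushed it in about 7 mm (displacement gave 7.2 mm, force about 6.7 mm), turned it 61.5° anticlockwise, drew it off and set it in the tray. At the last check its top was at z = 0.080 m, as expected for a cap standing on the tray floor. The side-camera points put it within about 10 mm of the tray's middle.
- **Bottle:** I drew it out along its axis and set it on the pad with only a few newtons of contact. At the last check its side ran straight up within about 1 mm over 80 mm of height. The nozzle tip was about 1 mm from the pad's centre.
- **Bystanders:** Lampholder a moved less than 1 mm by depth. The tin and lampholder b looked unchanged between the start and end top views. Lampholder a did show a larger image difference, probably a shadow, which is why I checked its depth.
- **Robot:** It was clear of everything, with the gripper about 16 cm above where it released the bottle.
- **Force peak:** Setting the cap down gave a brief 18 N push on the tray floor, which I eased off before opening the fingers.
- **Disagreement:** Early on, the wrist camera and the other two cameras differed by about 4 mm on the cap's position, so I used a value in between. The grasp came out centred.

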